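# Switch the hi-fi selector to the record player

### The job

Switch the hi-fi over to the record player: with your fingertips, gently push the upright tab of the rotary selector round until it points at the middle of the ring-shaped mark, then press the round button behind the selector fully in and let it come out again. Only push, do not pinch the tab, and leave all the loose things on and around the unit where they are.

Things in the scene. Friction and masses are not known exactly. Their poses are not given: they have to be found in the camera images.
- unit: The hi-fi selector unit: a black box with wooden sides, 260 x 260 mm, its flat top 55 mm above the table; it is fixed. Origin at the centre of its underside, x towards its rear (away from the robot at yaw 0), y to its left, z up.
- selector: Rotary selector on the unit: grey plastic disc of 60 mm radius, top 73 mm above the table, with an upright tab at its rim. Origin on its vertical axis at the height of the unit's top, 10 mm in front of the unit's centre; its x points to the tab. Turns both ways, dry friction (2 N at the tab), stays where left. Starts within 0.5 rad of the unit's front; stops at 2.3 rad either side, so it cannot pass the rear.
- tab (a point): Centre of the tab, an upright aluminium plate on the disc: 34 mm long radially (43 to 77 mm from the axis), 8 mm thick, foot 73 mm and top 108 mm above the table. The point is 60 mm from the axis, 90.5 mm above the table; x radially outward (where the tab points), y along counter-clockwise turning, z up.
- ring_mark (a point): Centre of the top of the ring-shaped mark: 36 mm across, 20 mm hole, 4 mm high, on the unit's top, 100 mm from the selector's axis, at one of six places: 0.85, 1.5 or 2.15 rad to either side of the unit's front. The others carry raised aluminium marks of other shapes (bar, two bars, square, cross, three dots).
- button_top (a point): Centre of the top of the round aluminium push button, 28 mm across, on a grey housing on the unit's top behind the selector (its top 77 mm above the table, 102 mm behind the unit's centre).
- button (a joint): Travel of the button, m: 0 out, 0.006 fully in. It springs back; fully in takes about 4 N.
- matchbox_top: Bystander, loose, sizes in mm: red matchbox, 54 x 37 x 15, lying on the unit's top at its rear right corner. Origin at the centre of its underside.
- matchbox_low: Bystander, loose, sizes in mm: green matchbox, 54 x 37 x 15, on the table just to the right of the unit. Origin at the centre of its underside.
- case: Bystander, loose, sizes in mm: flat polished steel case, 85 x 75 x 18, on the table to the left of the unit. Origin at the centre of its underside.
- lighter: Bystander, loose, sizes in mm: pocket lighter standing upright, 36 x 13 x 58 high, on the table to the left of the unit, towards its front. Origin at the centre of its underside.
- ashtray: Bystander, loose, sizes in mm: amber glass bowl, 140 across, 40 high, on the right of the table. Origin at the centre of its underside.
- mug: Bystander, loose, sizes in mm: white mug, 80 across, 95 high, on the left of the table. Origin at the centre of its underside.
- remote: Bystander, loose, sizes in mm: black remote control, 160 x 45 x 18, lying on the right of the table near the robot. Origin at the centre of its underside.

How it is judged:
By the outcome, as a careful person would: the job done as asked, in the order asked, and still so for the second after the job is handed in, with the robot touching nothing.
It also fails if it takes over 48 s, if anything falls off the work surface, if the arm or the gripper's body presses on something with over 40 N, if the wrist force passes 120 N, or if a joint passes its speed limit or range.

### The arm

A 6-joint arm with a two-finger parallel gripper is mounted at the origin on the work surface. World frame = base frame: x ahead of the robot, y to its left, z up, the work surface at z = 0. Lengths are in mm, angles in rad, forces in N, time in s.
With the tool pointing down it reaches from about 350 to 875 mm from the base axis. Payload 4.2 kg.
Tool frame: the origin (TCP) lies at the very end of the fingers, on their centre line; the grasp point (between the pads) lies 19 mm behind it (arm.pinch_z is the distance from the TCP to the grasp point, in mm); x points along the fingers, y is the direction in which the jaws open and shut, and the axes are right-handed (so a half turn about x gives the same grasp; the last joint's range is limited). The gripper opens to 85 mm and grips with 20 to 120 N. Pads are 22 mm wide; open, the fingers measure 114 mm over their backs; the gripper's body (76 mm by 85 mm) begins 54 mm behind the grasp point. The pads swing forward as they close: fully open they stand 13 mm farther back than shut.
Start: joints at [1.486, 0.385, 0.008, 0, -1.194, -0.259], TCP at [210.634, 588.415, 231.312] pointing down, gripper open.
Joint ranges: [-3.14, 3.14], [-1.21, 2.06], [-1.07, 1.41], [-3.16, 2.05], [-2.99, -0.16], [-3.1, 3.1]. Speed limits (rad/s): [2.79, 2.79, 3.14, 3.14, 3.14, 3.14].

### API

Orientations are given as a unit quaternion [x, y, z, w].
In Python, from bench import arm gives the robot as it stands.
- The arm moves only by the tool drive_tool, never from a script. Its argument "motion" is a list of rows, each a list of 4 numbers: the shift along the tool's x, y, z in mm, then the turn about the tool's x in degrees. In form: [[dx, dy, dz, spin], ...]. A call has 1 to 10 rows; each row shifts and turns the commanded pose from where the row before left it, along the tool's axes as they then stand; what a row does not reach is not made up. A row lasts 1/12 s, in which the tool goes at most 41.7 mm and 7.16 degrees, less where a joint would pass 70% of its speed; a pose out of reach is approached as far as the arm can. A call with a gripper value outside its range is refused whole. "grip" is the finger opening in mm, from 0 to 85.4, set as the call begins (left out, the last holds). The fingers move at their own pace and stop on an object; the grip force is fixed at half the most. Time passes only in rows, so rows that do not move let the fingers close. It gives the time, the measured TCP pose, the force and the opening at its end, in the units of the state.
- arm.read_state(): the state, without advancing time (a new reading comes with each control period).
- arm.get_image(name): name is "scene" or "side" or "wrist"; returns the picture (400x640x3 uint8, red, green, blue); there is no depth.
- arm.calibration(name): a dict with "K" (3x3 intrinsics, pixels), "eye" and "attitude" of the camera in the world; the wrist camera has in their place "T_tool_cam" (4x4, takes a point from camera to tool coordinates, whose origin is the TCP and whose axes are the tool frame's). Camera axes: x right, y up, looking along -z (the intrinsics and any distortion apply to the point x, -y, -z); pixel columns grow to the right and rows downward; lengths in mm; the calibration is good to about 2 mm. A picture is of the moment at which its call begins: read the wrist's pose just before it. calibration takes no time and is no camera call.
- arm.job_done(): hands the job in, once; it reports no verdict.
The state is a dict: "clock": time; "joints": joint angles; "joint_vel": joint speeds; "joint_efforts": joint torques, N m; "position": TCP position; "ee_rot": TCP orientation; "contact_force": force on the tool from outside, world axes, zero at the start; "wrist_torque": the same for the moment, N m; "gripper_width": finger opening in mm.
Only numpy, scipy, OpenCV 4.12 (cv2) and the standard library are available. Lean on these libraries where they do the work, as an engineer would, in place of code of your own. Each camera call takes 0.05 s, during which the arm holds its last target. There are 200 camera calls.

## Working session

There is one attempt and no reset: what is moved stays moved. The work goes in short steps, Python scripts to look and compute and a tool call to move; the robot and the scene stay as the last step left them, time stands still between calls to the robot, and variables do not carry over. Pictures are saved under pics/ and viewed, about 8 in all and at most 12, crops included, and the job is handed in when it is done.

Besides the shell and the picture viewer there is one more tool, called by a JSON object that holds its "op" and its "data", one argument or row to a line. drive_tool: Moves the arm, as the interface text tells. Its arguments: {"type":"object","properties":{"motion":{"type":"array"},"grip":{"type":"number"}},"required":["motion"]}

```bash
mkdir -p pics
python3 - <<'E'
from bench import arm
import cv2
for n in ("scene","side"):
    cv2.imwrite(f"pics/{n}0.png",arm.get_image(n)[:,:,::-1])
    print(n,arm.calibration(n))
print(arm.calibration("wrist"));print(arm.read_state())
E
```

```text
scene {'K': array([[386.97383712,   0.        , 315.50639278],
       [  0.        , 386.97383712, 197.30132287],
       [  0.        ,   0.        ,   1.        ]]), 'eye': array([1203.20486178, -633.35467962,  902.22013984]), 'attitude': array([0.37219384, 0.15975746, 0.37907429, 0.83201682])}
side {'K': array([[482.80435991,   0.        , 316.09867498],
       [  0.        , 482.80435991, 198.46417994],
       [  0.        ,   0.        ,   1.        ]]), 'eye': array([  382.43321321, -1303.20380926,  1046.07196876]), 'attitude': array([ 0.44965456, -0.01818486, -0.05698061,  0.89119768])}
{'K': array([[323.10498804,   0.        , 312.59608084],
       [  0.        , 323.10498804, 195.40013254],
       [  0.        ,   0.        ,   1.        ]]), 'T_tool_cam': array([[-4.25884153e-04,  2.81040359e-01, -9.59695856e-01,
        -1.43281595e+02],
       [ 9.99999266e-01, -9.68668552e-04, -7.27437547e-04,
        -8.32685424e-03],
       [-1.13406650e-03, -9.59695461e-01, -2.81039741e-01,
        -7.25033511e+01],
       [ 0.00000000e+00,  0.00000000e+00,  0.00000000e+00,
         1.00000000e+00]])}
{'clock': 0.1, 'joints': array([ 1.48559293e+00,  3.85504558e-01,  6.76191539e-03, -4.07657986e-04,
       -1.19401105e+00, -2.58602894e-01]), 'joint_vel': array([ 0.00035148, -0.00208103,  0.00265142,  0.00313144,  0.00141463,
        0.00052071]), 'joint_efforts': array([ 1.64051646e-03, -3.93318272e+01,  1.88929456e+01,  4.19794947e+00,
       -2.60926856e-03,  5.35961931e-06]), 'position': array([210.484454  , 587.93837139, 230.31977902]), 'ee_rot': array([-0.69660176,  0.12170945,  0.69674883,  0.12030738]), 'contact_force': array([0.6235483 , 0.11904742, 0.61878901]), 'wrist_torque': array([-0.01478702,  0.02040408, -0.01839901]), 'gripper_width': 85.46313242664137}
```

View pics/scene0.png

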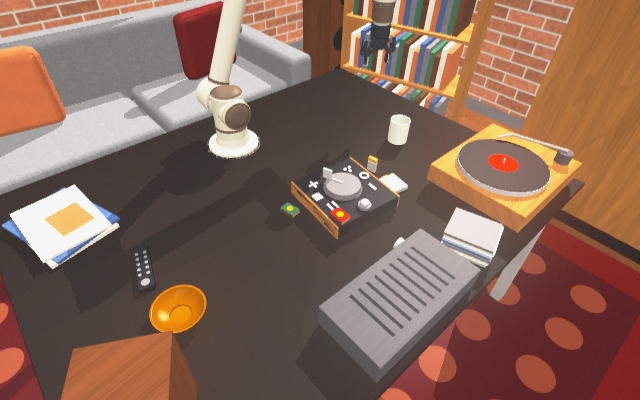

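View pics/side0.png

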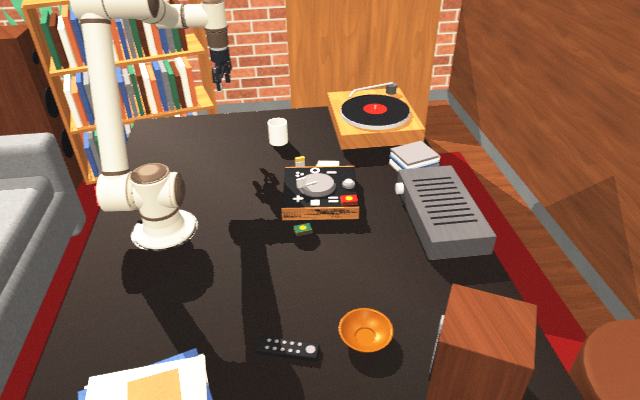

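The scene view shows the unit around (345,195), with the ring mark near (363,175) on its left. The side view shows the unit around (320,190), with the ring near (315,170). I'll enlarge both.

Run:
```python
import cv2,numpy as np
a=cv2.imread("pics/scene0.png")[145:245,275:415]; b=cv2.imread("pics/side0.png")[145:245,260:400]
r=lambda x:cv2.resize(x,None,fx=5,fy=5,interpolation=cv2.INTER_CUBIC)[:, :]
v=np.vstack([cv2.resize(a,(560,400)) if 0 else cv2.resize(a,None,fx=4,fy=4,interpolation=cv2.INTER_CUBIC)[:300+60],])
c=np.hstack([cv2.resize(a[:, :],None,fx=5.6,fy=5.6,interpolation=cv2.INTER_CUBIC)])
cv2.imwrite("pics/c1.png",c)
cv2.imwrite("pics/c2.png",cv2.resize(b,None,fx=5.6,fy=5.6,interpolation=cv2.INTER_CUBIC))
```

```text
(no output)
```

View pics/c1.png

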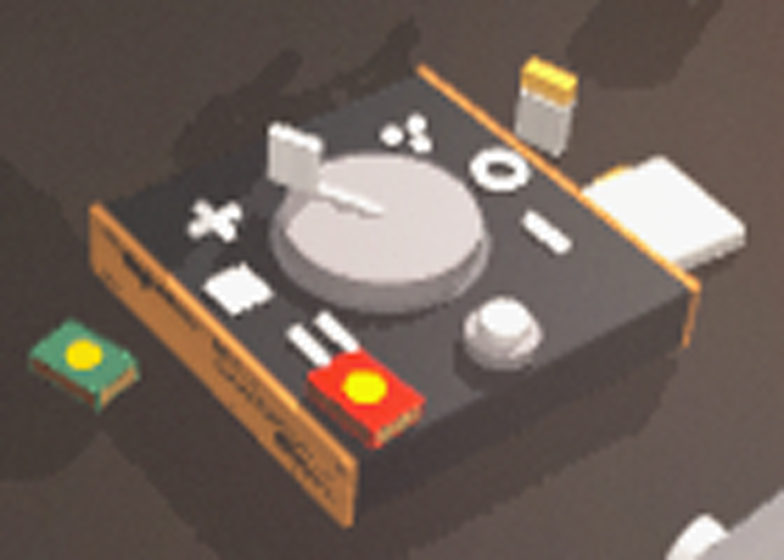

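View pics/c2.png

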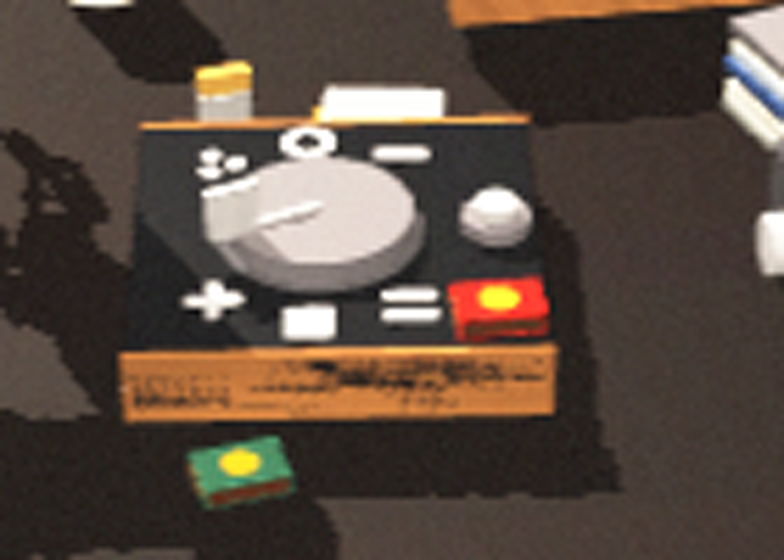

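The crops show three dots, the ring and a bar on the left, front to rear. The ring is therefore at 1.5 rad left, with the lighter and the case just beyond it. I'll fit the unit pose and tab angle next.

```bash
cat > h.py <<'E'
import numpy as np
from scipy.spatial.transform import Rotation as R
from scipy.optimize import least_squares
from bench import arm
def proj(P,n):
    c=arm.calibration(n)
    if n=="wrist":
        s=arm.read_state(); T=c["T_tool_cam"]; Rt=R.from_quat(s["ee_rot"]).as_matrix()
        Rc=Rt@T[:3,:3]; e=Rt@T[:3,3]+s["position"]
    else: Rc=R.from_quat(c["attitude"]).as_matrix(); e=c["eye"]
    q=(np.atleast_2d(P)-e)@Rc; q=q*[1,-1,-1]
    q=q@c["K"].T; return q[:,:2]/q[:,2:]
def U(p,P): # unit->world
    P=np.atleast_2d(P).astype(float); c,s=np.cos(p[2]),np.sin(p[2])
    return np.c_[p[0]+c*P[:,0]-s*P[:,1],p[1]+s*P[:,0]+c*P[:,1],P[:,2]]
def ang(a,r,z): return [-10-r*np.cos(a),r*np.sin(a),z]   # a: to the left of front
E
python3 - <<'E'
from h import *
M=[ang(1.5,100,59),ang(2.15,100,59),ang(-.85,100,59),ang(-1.5,100,59),[102,0,77],[-130,130,55],[-130,-130,55],[130,-130,55],[130,130,55]]
A=np.array([(500,170),(547,231),(215,220),(238,288),(503,318),(418,68),(95,207),(352,466),(698,288)])/5.6+[274.6,144.6]
B=np.array([(308,142),(402,153),(214,299),(309,321),(497,208),(140,125),(120,353),(555,348),(530,118)])/5.6+[259.6,144.6]
f=lambda p:np.r_[(proj(U(p,M),"scene")-A),(proj(U(p,M),"side")-B)].ravel()
r=least_squares(f,[550,100,0],loss="soft_l1"); p=r.x; print(p,f(p).reshape(-1,2).round(1).tolist())
# tab: top edge ends
ta=np.array([(270,125),(322,150)])/5.6+[274.6,144.6]; tb=np.array([(203,190),(257,180)])/5.6+[259.6,144.6]
g=lambda a:np.r_[proj(U(p,[ang(a[0],77,108),ang(a[0],43,108)]),"scene")-ta,proj(U(p,[ang(a[0],77,108),ang(a[0],43,108)]),"side")-tb].ravel()
for a0 in (-.3,0.,.3):
    q=least_squares(g,[a0]); print(q.x,q.cost,g(q.x).round(1))
for a in (q.x[0],1.5): print("tab",U(p,ang(a,60,90)))
print("axis",U(p,[-10,0,55]),"btn",U(p,[102,0,77]),"ring",U(p,ang(1.5,100,59)))
s=arm.read_state(); print(R.from_quat(s["ee_rot"]).as_matrix().round(3))
E
```

```text
[ 5.42435563e+02  9.79028574e+01 -1.14432014e-01] [[0.3, -0.4], [0.1, -0.0], [0.2, -0.4], [0.2, -0.1], [0.6, -0.5], [1.3, -0.2], [-0.6, 0.1], [-0.3, 0.1], [0.8, -0.4], [0.1, 0.4], [0.0, 0.5], [-0.2, 0.5], [0.0, 0.6], [-0.1, -0.8], [0.3, 0.4], [0.1, 1.8], [0.0, 1.4], [-0.7, 0.5]]
[-0.42047524] 1.5525135816310796 [ 0.6 -0.   0.2 -1.1  0.3  1.1 -0.3  0.4]
[-0.42047526] 1.5525135816311058 [ 0.6 -0.   0.2 -1.1  0.3  1.1 -0.3  0.4]
[-0.42047526] 1.5525135816311058 [ 0.6 -0.   0.2 -1.1  0.3  1.1 -0.3  0.4]
tab [[475.28897604  80.96739552  90.        ]]
tab [[535.11827581 158.98756863  90.        ]]
axis [[532.50096536  99.04468176  55.        ]] btn [[643.7684628   86.25624898  77.        ]] ring [[536.86314945 198.94949321  59.        ]]
[[-0.001 -0.337 -0.941]
 [-0.002 -0.941  0.337]
 [-1.     0.002 -0.   ]]
```

The fit agrees to about 1 px. The tab sits 0.42 rad right of the front and has to turn about 1.92 rad clockwise (seen from above). I'll move over to its right side with the fingers shut.

{"op": "drive_tool", "data": {
  "motion": [
    [4,20.8,-22,0],
    [4,20.8,-22,0],
    [4,20.8,-22,0],
    [4,20.8,-22,0],
    [4,20.8,-22,0],
    [4,20.8,-22,0],
    [4,20.8,-22,0],
    [4,20.8,-22,0],
    [4,20.8,-22,0],
    [4,20.8,-22,0]
  ],
  "grip": 0
}}

```text
clock: 0.93
position: [347.8, 316.8, 190.9]
ee_rot: [-0.697, 0.121, 0.697, 0.121]
contact_force: [0.3, 0.2, 0.3]
gripper_width: -0.0
```

{"op": "drive_tool", "data": {
  "motion": [
    [4,20.8,-22,0],
    [4,20.8,-22,0],
    [4,20.8,-22,0],
    [4,20.8,-22,0],
    [4,20.8,-22,0],
    [4,20.8,-22,0],
    [4,20.8,-22,0],
    [4,20.8,-22,0],
    [4,20.8,-22,0],
    [4,20.8,-22,0]
  ]
}}

```text
clock: 1.77
position: [484.9, 46.9, 150.9]
ee_rot: [-0.697, 0.121, 0.697, 0.121]
contact_force: [-0.1, 1.3, -0.2]
gripper_width: -0.1
```

{"op": "drive_tool", "data": {
  "motion": [
    [0,0,0,6.6],
    [0,0,0,6.6],
    [0,0,0,6.6],
    [0,0,0,6.6],
    [0,0,0,6.6],
    [0,0,0,6.6],
    [0,0,0,6.6],
    [0,0,0,6.6],
    [0,0,0,0],
    [0,0,0,0]
  ]
}}

```text
clock: 2.6
position: [484.4, 48.4, 151.1]
ee_rot: [-0.571, 0.417, 0.571, 0.417]
contact_force: [0.4, 0.6, -0.1]
gripper_width: -0.1
```

```bash
cat >> h.py <<'E'
p0=np.array([542.44,97.90,-0.1144])
def to(target,yawz=None):  # world target -> tool shift ; spin to put tool z at heading yawz
    s=arm.read_state(); Rt=R.from_quat(s["ee_rot"]).as_matrix()
    d=Rt.T@(np.array(target)-s["position"]); h=np.arctan2(Rt[1,2],Rt[0,2])
    print("shift",d.round(1),"zhead",np.degrees(h).round(1)); 
    if yawz is not None: print("spin",np.degrees(h)-np.degrees(yawz))
def station(a,gap=0,r=60): # TCP xy for fingers behind tab at angle a, gap from touching
    ax=U(p0,[-10,0,0])[0,:2]; rr=U(p0,ang(a,1,0))[0,:2]-ax; t=np.array([rr[1],-rr[0]])
    return ax+r*rr-(15+gap)*t, np.arctan2(t[1],t[0])
E
python3 - <<'E'
from h import *
import cv2
s=arm.read_state(); print(s["clock"],s["position"],s["joints"].round(2),s["contact_force"],s["gripper_width"])
xy,h=station(-.42,20); to([*xy,82],h)
cv2.imwrite("pics/w1.png",arm.get_image("wrist")[:,:,::-1])
print(proj(U(p0,[ang(-.42,77,108),ang(-.42,43,108),[-10,0,73],ang(1.5,100,59),ang(-.85,100,59)]),"wrist").round(0).tolist())
E
```

```text
2.6 [484.4373572   48.38480675 151.06827314] [ 0.43  0.23 -0.44 -0.   -0.9  -0.13] [ 0.42455978  0.63171344 -0.08707471] -0.06960110804379625
shift [69.1 -1.1 -1.2] zhead 107.7
spin 0.15573824652727808
[[338.0, 272.0], [286.0, 272.0], [232.0, 248.0], [204.0, 339.0], [353.0, 190.0]]
```

View pics/w1.png

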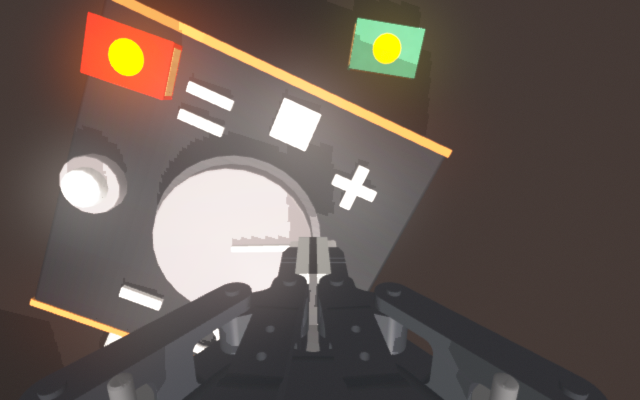

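The wrist view matches the fit: the cross is at (354,188), predicted (353,190), and the ring is near (206,341). The fingertips, near (314,250), are on the right side of the tab. I'll descend and make contact.

{"op": "drive_tool", "data": {
  "motion": [
    [14,0,0,0],
    [14,0,0,0],
    [14,0,0,0],
    [14,0,0,0],
    [8,0,0,0],
    [5,0,0,0],
    [0,0,4,0],
    [0,0,4,0],
    [0,0,4,0],
    [0,0,0,0]
  ]
}}

```text
clock: 3.48
position: [481.4, 60.8, 83.1]
ee_rot: [0.571, -0.417, -0.57, -0.418]
contact_force: [1.1, 0.4, 0.5]
gripper_width: 0.1
```

Run:
```python
from h import *
s=arm.read_state(); print(s["clock"],s["position"],s["contact_force"])
xy,h=station(-.42,0); to([*xy,82],h)
# rigid rotation about axis: per row step in tool frame, mid-step; 5 deg per row (shift first, along axes as they stand)
for deg in (5,3,2):
    b=np.radians(deg); # tool coords: z=t, y=? 
    Rt=R.from_quat(s["ee_rot"]).as_matrix(); ax=U(p0,[-10,0,0])[0,:2]
    c=np.array([*(xy-ax),0]); c2=R.from_euler('z',-b).apply(c); print(deg,(Rt.T@(c2-c)).round(2))
```

```text
3.4833 [481.41314942  60.81911975  83.10723287] [1.05578196 0.43785509 0.50145995]
shift [ 1.1 -0.2  6.1] zhead 107.6
spin 0.07054833905677071
5 [-0.    1.07  5.29]
3 [-0.    0.7   3.16]
2 [-0.    0.48  2.1 ]
```

{"op": "drive_tool", "data": {
  "motion": [
    [0,0,2,0],
    [0,0,2,0],
    [0,0,2,0],
    [0,0.7,3.16,3],
    [0,0.7,3.16,3],
    [0,0.7,3.16,3],
    [0,0.7,3.16,3],
    [0,0.7,3.16,3],
    [0,0.7,3.16,3],
    [0,0.7,3.16,3]
  ]
}}

```text
clock: 4.32
position: [471.2, 86.5, 82.7]
ee_rot: [-0.484, 0.516, 0.484, 0.516]
contact_force: [0.4, -3.0, 2.2]
gripper_width: 0.0
```

Run:
```python
from h import *
import cv2
s=arm.read_state(); print(s["clock"],s["position"],s["contact_force"])
for a in (-.42+np.radians(21),): xy,h=station(a,0); to([*xy,82],h)
a=arm.get_image("wrist")[:,:,::-1]; b=arm.get_image("scene")[145:245,275:415,::-1]
cv2.imwrite("pics/s2.png",np.hstack([cv2.resize(a,(480,300)),cv2.resize(b,(320,300),interpolation=2)[:,:320]]))
```

```text
4.3167 [471.16162666  86.45271677  82.65681419] [ 0.42660383 -2.96402275  2.15514948]
shift [ 0.7 -0.5  1.3] zhead 86.4
spin -0.1490199212871488
```

View pics/s2.png

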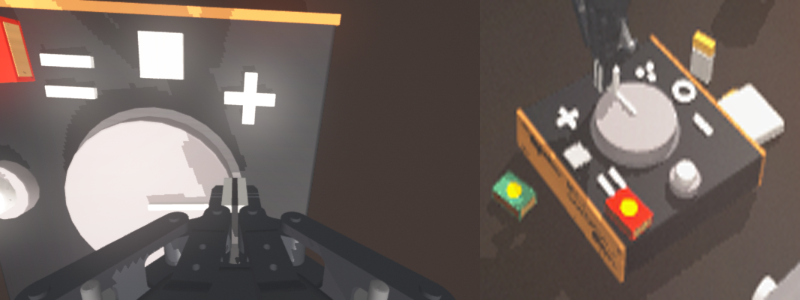

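The tab is moving with about 3 N of force and nothing else is disturbed. I'll continue around.

{"op": "drive_tool", "data": {
  "motion": [
    [0,0.85,4.22,4],
    [0,0.85,4.22,4],
    [0,0.85,4.22,4],
    [0,0.85,4.22,4],
    [0,0.85,4.22,4],
    [0,0.85,4.22,4],
    [0,0.85,4.22,4],
    [0,0.85,4.22,4],
    [0,0.85,4.22,4],
    [0,0.85,4.22,4]
  ]
}}

```text
clock: 5.25
position: [477.5, 127.6, 82.1]
ee_rot: [-0.278, 0.651, 0.278, 0.649]
contact_force: [-2.5, -1.2, 1.7]
gripper_width: -0.1
```

{"op": "drive_tool", "data": {
  "motion": [
    [0,0.85,4.22,4],
    [0,0.85,4.22,4],
    [0,0.85,4.22,4],
    [0,0.85,4.22,4],
    [0,0.7,3.16,3],
    [0,0.7,3.16,3],
    [0,0.7,3.16,3],
    [0,0.7,3.16,3],
    [0,0.7,3.16,3],
    [0,0.0,0,0]
  ]
}}

```text
clock: 6.08
position: [501.7, 151.4, 81.9]
ee_rot: [-0.096, 0.701, 0.095, 0.7]
contact_force: [-1.2, 0.5, -0.7]
gripper_width: -0.2
```

Run:
```python
from h import *
import cv2
s=arm.read_state(); print(s["clock"],s["position"],s["contact_force"],s["joints"].round(2))
for a in (-.42+np.radians(21+71),1.5): xy,h=station(a,0); to([*xy,82],h)
a=arm.get_image("side")[145:245,260:400,::-1]; b=arm.get_image("scene")[145:245,275:415,::-1]
cv2.imwrite("pics/s3.png",np.hstack([cv2.resize(a,(400,300),interpolation=2),cv2.resize(b,(400,300),interpolation=2)]))
```

```text
6.0833 [501.69302067 151.37338898  81.92900962] [-1.22858234  0.48579577 -0.67977443] [ 0.6   0.38 -0.43 -0.   -0.76 -1.9 ]
shift [-0.1  1.3  0.7] zhead 15.5
spin 0.004592605269646555
shift [-0.1  3.  20. ] zhead 15.5
spin 18.012489270392276
```

View pics/s3.png

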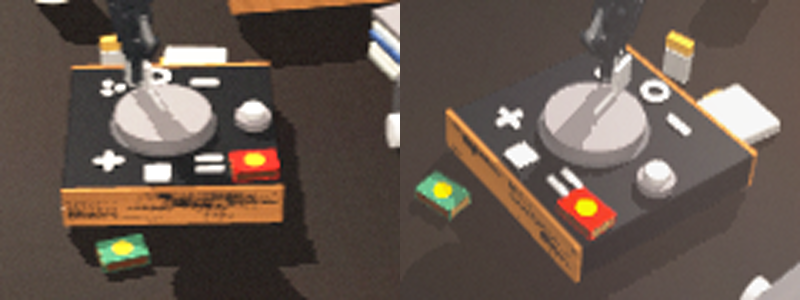

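The tab now points just short of the ring, with about 18° left. I'll creep 15°, then check.

{"op": "drive_tool", "data": {
  "motion": [
    [0,0.6,2.1,2],
    [0,0.6,2.1,2],
    [0,0.6,2.1,2],
    [0,0.6,2.1,2],
    [0,0.6,2.1,2],
    [0,0.6,2.1,2],
    [0,0.5,1.05,1],
    [0,0.3,1.05,1],
    [0,0.2,1,1],
    [0,0,0,0]
  ]
}}

```text
clock: 7.02
position: [516.5, 158.1, 82.0]
ee_rot: [-0.003, 0.707, 0.003, 0.707]
contact_force: [-2.8, -2.0, -1.0]
gripper_width: -0.0
```

Run:
```python
from h import *
import cv2
s=arm.read_state(); print(s["clock"],s["position"],s["contact_force"],s["joints"].round(2))
for a in (1.5,): xy,h=station(a,0); to([*xy,82],h)
I=arm.get_image("wrist")[:,:,::-1]; cv2.imwrite("pics/w4.png",I)
for a in (1.44,1.5): print(a,proj(U(p0,[ang(a,77,108),ang(a,43,108),ang(a,0,73),ang(a,42,73),ang(1.5,100,59)]),"wrist").round(1).tolist())
b=arm.get_image("scene")[150:210,325:395,::-1]
cv2.imwrite("pics/s4.png",np.vstack([cv2.resize(b,(560,480),interpolation=2)]))
print(proj(U(p0,[ang(1.5,100,59),[-10,0,73]]),"scene").round(1).tolist())
```

```text
7.0167 [516.50205281 158.08426628  82.04600507] [-2.75377672 -1.97065704 -0.98794671] [ 0.6   0.4  -0.39 -0.   -0.78 -2.16]
shift [0.  1.5 3.6] zhead 0.5
spin 2.9757896369193557
1.44 [[355.3, 311.2], [275.0, 311.6], [200.9, 270.5], [280.5, 270.0], [384.1, 266.6]]
1.5 [[354.7, 320.5], [275.0, 316.8], [200.9, 270.5], [280.6, 274.3], [384.1, 266.6]]
[[364.2, 174.5], [343.1, 182.8]]
```

View pics/w4.png

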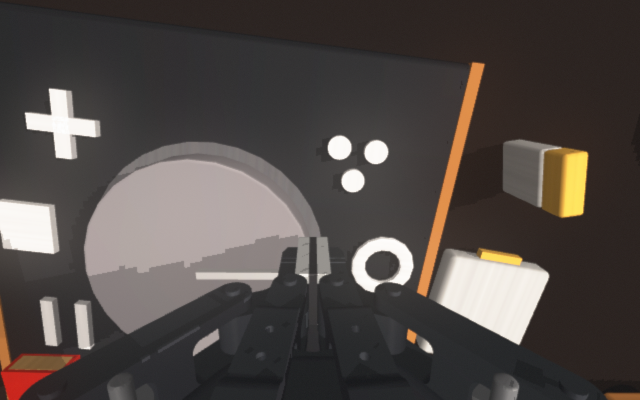

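The wrist view shows the disc's pointer line from (196,276) to (280,276), the ring centre at (382,265), the cross at (63,127), and the dots at (340,147), (376,152), (353,181). I'll refine the angle from these.

Run:
```python
from h import *
M=[ang(1.5,100,59),ang(.85,100,59),ang(-.85,100,59)]
W=np.array([(382,265),(356.3,160),(63,127)])
f=lambda p:(proj(U(p,M),"wrist")-W).ravel()
r=least_squares(f,p0);p=r.x;print(p,f(p).round(1))
L=[(196,276),(280,276)]
def bp(px,z):
    g=lambda q:(proj([[q[0],q[1],z]],"wrist")-px).ravel()
    return least_squares(g,[530,130]).x
for pp in (p0,p):
  for z in (73,74):
    a,b=[bp(l,z) for l in L]; ax=U(pp,[-10,0,0])[0,:2]; rg=U(pp,ang(1.5,100,59))[0,:2]
    h=lambda v:np.degrees(np.arctan2(v[1],v[0]))
    print(z,a,b,"axis",ax,"line",h(b-a),"axis->line end",h(b-ax),"ring",h(rg-ax))
```

```text
[ 5.43202199e+02  9.75457411e+01 -1.02400811e-01] [ 1.2  0.9 -0.2 -0.1 -0.9 -0.3]
73 [535.85634172  96.19480767] [535.38117395 140.74673672] axis [532.50536546  99.04150631] line 90.61106389362658 axis->line end 86.05538025138365 ring 87.50169355407992
74 [535.26757319  96.59524788] [534.79552264 140.85490602] axis [532.50536546  99.04150631] line 90.61106389362628 axis->line end 86.86499143287057 ring 87.50169355407992
73 [535.85634172  96.19480767] [535.38117395 140.74673672] axis [533.25458289  98.56796053] line 90.61106389362658 axis->line end 87.1136761976019 ring 88.18919643754151
74 [535.26757319  96.59524788] [534.79552264 140.85490602] axis [533.25458289  98.56796053] line 90.61106389362628 axis->line end 87.91306052310163 ring 88.18919643754151
```

View pics/s4.png

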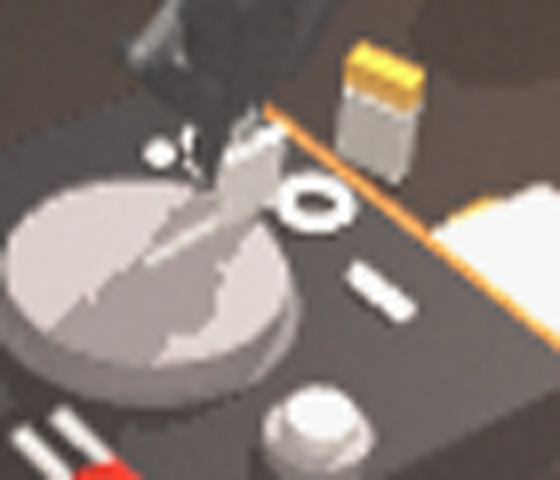

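The line direction gives 2.4–3.1° still to go and the contact geometry gives 3.0°. I'll push 2.7°, then back off and look.

{"op": "drive_tool", "data": {
  "motion": [
    [0,0.2,1,1],
    [0,0.2,1,1],
    [0,0.1,0.7,0.7],
    [0,0,0,0],
    [0,0,0,0],
    [0,0,-4,0],
    [0,0,-10,0],
    [0,0,-12,0],
    [-20,0,-10,0],
    [-20,0,0,0]
  ]
}}

```text
clock: 7.95
position: [481.1, 159.8, 122.1]
ee_rot: [0.013, 0.708, -0.014, 0.706]
contact_force: [0.6, 0.5, 0.2]
gripper_width: 0.3
```

{"op": "drive_tool", "data": {
  "motion": [
    [-20,0,-15,0],
    [-20,0,-15,0],
    [0,0,-15,0],
    [0,0,-15,0],
    [0,0,0,0],
    [0,0,0,0]
  ]
}}

```text
clock: 8.45
position: [423.5, 163.0, 163.2]
ee_rot: [0.014, 0.706, -0.012, 0.708]
contact_force: [0.4, 0.3, 0.6]
gripper_width: 0.3
```

Run:
```python
from h import *
import cv2
s=arm.read_state(); print(s["clock"],s["position"],s["contact_force"],s["joints"].round(2))
I=arm.get_image("wrist")[:,:,::-1]; cv2.imwrite("pics/w5.png",I)
print(proj(U(p0,[ang(1.5,77,108),ang(1.5,43,108),[-10,0,73],ang(1.5,100,59)]),"wrist").round(0).tolist())
b=arm.get_image("scene")[145:245,275:415,::-1];c=arm.get_image("side")[145:245,260:400,::-1]
cv2.imwrite("pics/sc5.png",b);cv2.imwrite("pics/si5.png",c)
```

```text
8.45 [423.49781115 162.9984966  163.17922262] [0.411879   0.3188335  0.56662954] [ 0.73  0.16 -0.5   0.   -0.91 -2.34]
[[336.0, 354.0], [290.0, 354.0], [242.0, 322.0], [358.0, 313.0]]
```

View pics/w5.png

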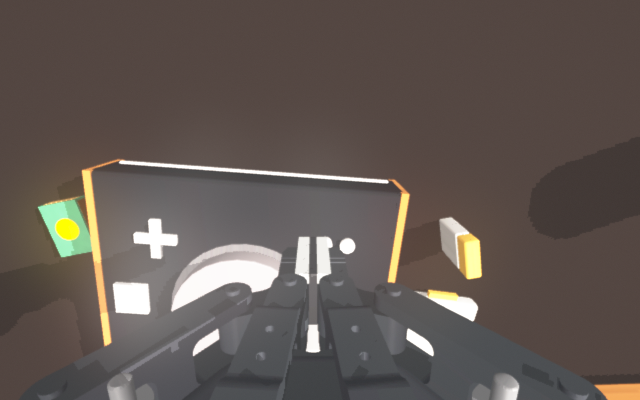

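The fingers hide the tab from here. I'll move forward over it toward the button, so the camera looks straight down on it.

{"op": "drive_tool", "data": {
  "motion": [
    [0,-4,21,0],
    [0,-4,21,0],
    [0,-4,21,0],
    [0,-4,21,0],
    [0,-4,21,0],
    [0,-4,21,0],
    [0,-4,21,0],
    [0,-4,21,0],
    [0,0,0,0],
    [0,0,0,0]
  ]
}}

```text
clock: 9.43
position: [591.2, 123.5, 160.9]
ee_rot: [0.014, 0.707, -0.015, 0.706]
contact_force: [-0.8, -0.2, 0.2]
gripper_width: 0.0
```

Run:
```python
from h import *
import cv2
s=arm.read_state(); print(s["clock"],s["position"],s["contact_force"],s["joints"].round(2))
I=arm.get_image("wrist")[:,:,::-1]; cv2.imwrite("pics/w6.png",I)
print(proj(U(p0,[ang(1.5,77,108),ang(1.5,43,108),[-10,0,73],ang(1.5,100,59),[102,0,77]]),"wrist").round(0).tolist())
```

```text
9.4333 [591.18621757 123.46600086 160.92404504] [-0.79459498 -0.15453344  0.22557936] [ 0.47  0.41 -0.14 -0.   -1.02 -2.08]
[[397.0, 125.0], [340.0, 125.0], [275.0, 121.0], [412.0, 121.0], [268.0, 267.0]]
```

View pics/w6.png

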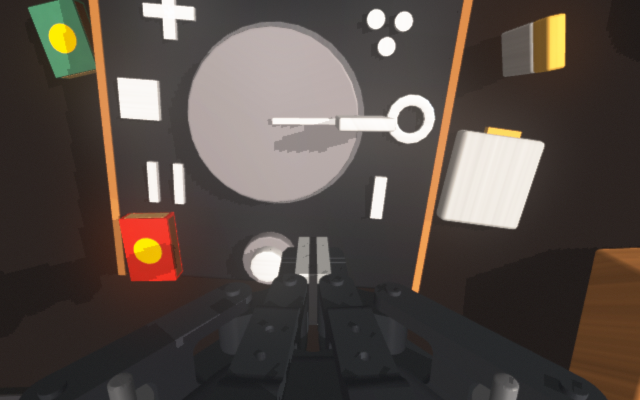

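This view is clear: tab top from (340,124) to (397,125), ring centre about (411,119), button about (267,265), and every bystander in place. I'll measure the angle on this picture by fitting the marks.

Run:
```python
from h import *
import cv2
I=cv2.imread("pics/w6.png"); g=cv2.cvtColor(I,cv2.COLOR_BGR2GRAY)
m=((g>200)*255).astype(np.uint8)
n,l,st,c=cv2.connectedComponentsWithStats(m)
for i in range(1,n):
    if st[i,4]>120 and st[i,1]<240: print(st[i],c[i].round(1))
# disc outline check with the predicted one
P=proj(U(p0,[ang(a,60,73) for a in np.arange(0,6.28,.1)]),"wrist");print("disc pred",P.min(0),P.max(0))
cv2.imwrite("pics/w6c.png",cv2.resize(I[85:160,255:445],None,fx=4,fy=4,interpolation=2))
```

```text
[143   0  51  39 988] [168.2  14.9]
[367   9  18  20 273] [375.5  18.7]
[395  12  18  19 268] [403.4  20.9]
[550  14  15  55 769] [556.9  40.7]
[ 49  24  18  29 376] [57.7 37.3]
[378  37  17  19 256] [386.1  46.1]
[ 117   78   43   43 1565] [138.3  98.6]
[ 340   95   95   48 1793] [394.3 120.3]
[272 118  63   7 388] [302.8 120.7]
[ 444  128  100  100 7001] [493.1 177.8]
[147 162  12  40 369] [152.3 181.4]
[173 164  11  40 370] [178.2 183.3]
[370 177  17  42 472] [378.2 197.2]
[134 239  24  14 191] [143.4 244.4]
disc pred [188.74111812  26.34587791] [360.56742232 202.89663177]
```

View pics/w6c.png

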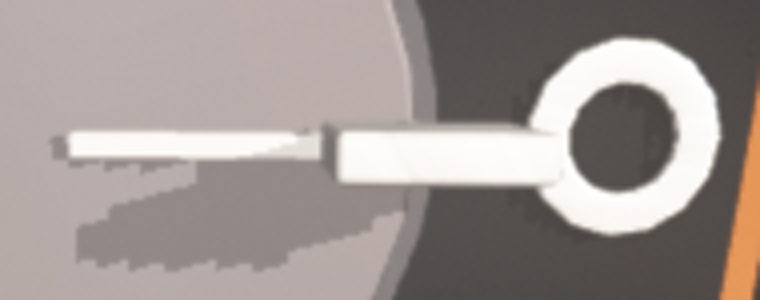

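Run:
```python
from h import *
M=[ang(1.5,100,59),ang(.85,100,59),ang(2.15,100,59),ang(-1.5,100,59),ang(-2.15,100,59)]
W=np.array([(410.4,118.8),(388.3,28.6),(378.2,197.2),(138.3,98.6),(165.2,182.4)])
f=lambda p:(proj(U(p,M),"wrist")-W).ravel()
p=least_squares(f,p0).x;print(p,f(p).round(1))
def bp(px,z):
    return least_squares(lambda q:(proj([[q[0],q[1],z]],"wrist")-px).ravel(),[530,130]).x
h=lambda v:np.degrees(np.arctan2(v[1],v[0]))
px=lambda u,v:(255+u/4-.4,85+v/4-.4)
ax=U(p,[-10,0,0])[0,:2]; rg=bp((410.4,118.8),59)
print("axis",ax,"ring fit",h(U(p,ang(1.5,100,59))[0,:2]-ax),"ring meas",h(rg-ax))
for z in (74,75):
  a,b=bp(px(68,145),z),bp(px(322,146),z); print("line",z,a,b,h(b-a),h(b-ax))
a,b=bp(px(338,157),108),bp(px(562,159.5),108); print("tab",a,b,h(b-a),h((a+b)/2-ax), np.linalg.norm((a+b)/2-ax))
print("btn fit",U(p,[102,0,77]),"px",proj(U(p,[102,0,77]),"wrist")); to(U(p,[102,0,95])[0])
```

```text
[ 5.41369285e+02  9.66450341e+01 -1.10651823e-01] [-0.2  0.1 -0.2 -0.1 -0.3 -0.   0.4 -0.   0.3 -0.1]
axis [531.43044217  97.74929572] ring fit 87.71644828699011 ring meas 87.7438475991049
line 74 [532.12900352  96.91680083] [533.99536303 141.11578421] 87.58204768707179 86.6151712518354
line 75 [532.0769558   97.04389644] [533.93522195 141.05121347] 87.58204768707162 86.68944071705248
tab [533.64002338 141.26944337] [535.2827124  174.58521576] 87.17722327970425 87.11667826764511 60.25431327290609
btn fit [[642.74548722  85.38156572  77.        ]] px [[266.87297844 266.13305088]]
shift [ 66.1 -36.1  54. ] zhead -2.3
```

The tab is at 87.2–87.6° and the ring at 87.7°, so it is aligned within about 0.5°. Next is the button.

{"op": "drive_tool", "data": {
  "motion": [
    [0,-12,18,0],
    [0,-12,18,0],
    [0,-12,18,0],
    [15,0,0,0],
    [17,0,0,0],
    [17,0,0,0],
    [12,0,0,0],
    [5,0,0,0],
    [0,0,0,0],
    [0,0,0,0]
  ]
}}

```text
clock: 10.32
position: [643.1, 86.3, 96.9]
ee_rot: [0.013, 0.707, -0.013, 0.707]
contact_force: [-0.1, 0.4, 0.3]
gripper_width: 0.4
```

Run:
```python
from h import *
s=arm.read_state(); print(s["clock"],s["contact_force"]); to([642.7,85.4,77])
```

```text
10.3167 [-0.1226889   0.41925533  0.25710847]
shift [19.9 -1.  -0.3] zhead -2.2
```

{"op": "drive_tool", "data": {
  "motion": [
    [5,0,0,0],
    [5,0,0,0],
    [3,0,0,0],
    [2,0,0,0],
    [1.5,0,0,0],
    [1,0,0,0],
    [0,0,0,0]
  ]
}}

```text
clock: 10.9
position: [642.8, 86.0, 78.6]
ee_rot: [0.014, 0.707, -0.014, 0.707]
contact_force: [-0.6, 0.8, -0.6]
gripper_width: 0.0
```

{"op": "drive_tool", "data": {
  "motion": [
    [1,0,0,0],
    [1,0,0,0],
    [1,0,0,0],
    [1,0,0,0],
    [1,0,0,0],
    [0,0,0,0]
  ]
}}

```text
clock: 11.4
position: [643.0, 86.1, 74.0]
ee_rot: [0.014, 0.707, -0.013, 0.707]
contact_force: [-0.6, 1.6, 1.7]
gripper_width: 0.1
```

{"op": "drive_tool", "data": {
  "motion": [
    [0.5,0,0,0],
    [0.5,0,0,0],
    [0.5,0,0,0],
    [0,0,0,0]
  ]
}}

```text
clock: 11.73
position: [643.0, 86.1, 72.5]
ee_rot: [0.014, 0.707, -0.014, 0.707]
contact_force: [-0.3, -0.3, 2.8]
gripper_width: 0.4
```

{"op": "drive_tool", "data": {
  "motion": [
    [0.5,0,0,0],
    [0.5,0,0,0],
    [0.5,0,0,0],
    [0,0,0,0]
  ]
}}

```text
clock: 12.07
position: [643.0, 86.1, 71.1]
ee_rot: [0.014, 0.707, -0.013, 0.707]
contact_force: [-1.1, -0.3, 5.8]
gripper_width: -0.4
```

{"op": "drive_tool", "data": {
  "motion": [
    [0.5,0,0,0],
    [0.5,0,0,0],
    [0,0,0,0]
  ]
}}

```text
clock: 12.32
position: [643.1, 86.1, 71.1]
ee_rot: [0.013, 0.707, -0.013, 0.707]
contact_force: [-1.8, 0.5, 8.0]
gripper_width: -0.2
```

{"op": "drive_tool", "data": {
  "motion": [
    [0.7,0,0,0],
    [0.7,0,0,0],
    [0,0,0,0],
    [0,0,0,0]
  ]
}}

```text
clock: 12.65
position: [643.1, 86.1, 70.9]
ee_rot: [0.013, 0.707, -0.013, 0.707]
contact_force: [-4.8, -0.3, 13.2]
gripper_width: -0.3
```

{"op": "drive_tool", "data": {
  "motion": [
    [-3,0,0,0],
    [-5,0,0,0],
    [-8,0,0,0],
    [-15,0,0,0],
    [-20,0,0,0],
    [-20,0,0,0],
    [-15,5,-18,0],
    [0,10,-18,0],
    [0,10,-18,0],
    [0,10,0,0]
  ]
}}

```text
clock: 13.48
position: [586.9, 123.1, 154.4]
ee_rot: [0.014, 0.708, -0.014, 0.706]
contact_force: [-0.3, 0.1, -0.6]
gripper_width: 0.0
```

{"op": "drive_tool", "data": {
  "motion": [
    [0,0,0,0],
    [0,0,0,0],
    [0,0,0,0]
  ]
}}

```text
clock: 13.73
position: [590.6, 122.9, 154.0]
ee_rot: [0.014, 0.707, -0.014, 0.707]
contact_force: [0.1, -1.3, 0.2]
gripper_width: 0.0
```

Run:
```python
from h import *
import cv2
s=arm.read_state(); print(s["clock"],s["position"],s["contact_force"])
cv2.imwrite("pics/w7.png",arm.get_image("wrist")[:,:,::-1])
```

```text
13.7333 [590.57474911 122.90137694 153.96681972] [ 0.05631882 -1.25583039  0.17052957]
```

The 12 pictures are used up, so I'll make the last check in numbers by comparing mark and tab components with the fitted model.

Run:
```python
from h import *
import cv2
p=[541.37,96.65,-.1107]
g=cv2.imread("pics/w7.png",0)
n,l,st,c=cv2.connectedComponentsWithStats(((g>200)*255).astype(np.uint8))
for i in range(1,n):
    if st[i,4]>200 and st[i,1]<300: print(st[i],c[i].round(1))
print("pred square, ring, tab ends",proj(U(p,[ang(-1.5,100,59),ang(1.5,100,59),ang(1.5,43,108),ang(1.5,77,108)]),"wrist").round(1).tolist())
# pointer line slope
k=[i for i in range(1,n) if st[i,2]>50 and st[i,3]<12 and st[i,4]>200 and st[i,1]<300][0]
y,x=np.nonzero(l==k); b=np.polyfit(x,y,1)
bp=lambda u:least_squares(lambda q:(proj([[q[0],q[1],74]],"wrist")-[u,np.polyval(b,u)]).ravel(),[530,130]).x
d=bp(x.max())-bp(x.min()); print("line deg",np.degrees(np.arctan2(d[1],d[0])),"ring deg 87.7")
# bystanders/scene change in fixed view
a=arm.get_image("scene")[:,:,::-1].astype(int); o=cv2.imread("pics/scene0.png").astype(int)
for nme,(x0,y0,x1,y1) in dict(green=(278,198,301,218),red=(328,205,352,226),lighter=(366,153,380,170),case=(378,172,410,196),mug=(385,112,414,146),remote=(130,245,158,293),ashtray=(148,282,208,336)).items():
    print(nme,np.abs(a-o)[y0:y1,x0:x1].mean().round(1))
```

```text
[ 138    0   54   38 1018] [165.1  13.3]
[370   7  18  21 289] [378.6  17.1]
[399  10  18  20 285] [407.4  19.5]
[558  13  16  56 817] [565.2  40.2]
[ 43  22  19  30 398] [51.8 35.8]
[381  36  18  20 271] [389.5  45.4]
[ 113   78   43   44 1654] [134.2  99.1]
[ 342   96   97   50 1862] [397.8 121.9]
[272 119  65   7 442] [303.4 122.1]
[ 448  129  102  103 7286] [497.8 180.4]
[143 164  12  41 386] [148.7 183.9]
[170 166  11  41 387] [175.2 185.7]
[373 180  17  43 492] [380.6 200.5]
[250 255  30  32 731] [264.8 269.7]
pred square, ring, tab ends [[134.5, 97.8], [414.5, 119.0], [340.8, 123.3], [400.1, 123.4]]
line deg 87.43845220783544 ring deg 87.7
green 6.6
red 3.3
lighter 12.1
case 1.7
mug 2.1
remote 9.7
ashtray 3.1
```

```bash
python3 -c "
from bench import arm
print(arm.job_done())"
```

```text
the job is handed in; nothing more can be done
None
```

The selector now points at the ring mark, and the button behind it was pressed fully in and let out again. The job is handed in at about 14 s on the clock.

- **Selector:** I pushed the tab with closed fingertips, never pinching it, about 1.9 rad clockwise to the ring, 1.5 rad left of the front. The force readings stayed within about 4 N. My last check put the pointer line at 87.4° and the ring at 87.7°. An earlier estimate from the tab's top edge gave 87.2°, so the estimates agree to about half a degree.
- **Button:** The fingertips stopped at about 71 mm height while the force rose from 6 to 13 N, which is the end stop. The gripper then withdrew, and the force returned to about zero. I judged the release only from the button showing at its expected place in the wrist picture; I did not measure its height.
- **Loose things:** In the final fixed-camera comparison the red and green matchboxes, case, mug and ashtray looked unchanged or nearly so. The lighter and remote areas changed more, by 12 and 10 grey levels on average. I take that to be the arm or its shadow. The lighter's place in the wrist view supports this, but the remote I could not recheck.
- **Check that failed:** The last wrist picture could not be viewed because all 12 pictures were used, so I did that check in numbers only.

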